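# Find the weak spring foot of the microscope board and mark it

## Task

The three spring feet of the microscope's vibration board are bolted to the bench for checking and one spring has gone weak. With a fingertip, press each of the three black pads down in turn and let it rise, starting with the foot on the robot's left, then the middle one, then the one on its right, to feel which is softest; then push the tag of the softest foot fully down and leave the other two tags up. Nothing is to be picked up: leave the small things standing among the feet where they are.

Things in the scene. Friction and masses are not known exactly. Their poses are not given: they have to be found in the camera images.
- mount_left: One of three look-alike spring feet bolted to the bench: aluminium plate 130 x 64 x 8 mm with a black spring pad at one end, a tag in a grey holder at the other. Origin: centre of the plate's underside; z up; x runs from tag end to pad end. Pad axis at x = +34 mm, tag at x = -36 mm. This is the one on the robot's left, y about +0.21 m.
- pad_left (a joint): How far the pad of mount_left is pressed down, m: 0 up, 0.016 at its stop. It springs back when let go. The springs differ: fully down takes roughly 4 N on the softest, 8 N on the next and 14 N on the stiffest; at 3 mm roughly 1, 2 and 4 N. Which foot has which spring changes and cannot be seen.
- pad_left_top (a point): Centre of the top face of the pad of mount_left (round black rubber, 42 mm across, flat top 38 mm across, 18 mm thick, top 64 mm above the bench when up); moves with the pad.
- tag_left (a joint): How far the tag of mount_left is pushed down into its holder, m: 0 up, 0.018 fully down. It slides straight down against about 3 N of friction and stays where it is left, with no way to raise it. Only the softest foot's tag goes fully down; on the other two a hidden catch stops it at 0.010.
- tag_left_top (a point): Centre of the top face of the tag of mount_left (aluminium plate with a flat lip on top, 16 mm along the mount's x, 36 mm along its y; top 56 mm above the bench when up, 38 mm when down; holder's rim at 30 mm); moves with the tag.
- mount_middle: One of three look-alike spring feet bolted to the bench: aluminium plate 130 x 64 x 8 mm with a black spring pad at one end, a tag in a grey holder at the other. Origin: centre of the plate's underside; z up; x runs from tag end to pad end. Pad axis at x = +34 mm, tag at x = -36 mm. This is the one in the middle, y about 0.
- pad_middle (a joint): How far the pad of mount_middle is pressed down, m: 0 up, 0.016 at its stop. It springs back when let go. The springs differ: fully down takes roughly 4 N on the softest, 8 N on the next and 14 N on the stiffest; at 3 mm roughly 1, 2 and 4 N. Which foot has which spring changes and cannot be seen.
- pad_middle_top (a point): Centre of the top face of the pad of mount_middle (round black rubber, 42 mm across, flat top 38 mm across, 18 mm thick, top 64 mm above the bench when up); moves with the pad.
- tag_middle (a joint): How far the tag of mount_middle is pushed down into its holder, m: 0 up, 0.018 fully down. It slides straight down against about 3 N of friction and stays where it is left, with no way to raise it. Only the softest foot's tag goes fully down; on the other two a hidden catch stops it at 0.010.
- tag_middle_top (a point): Centre of the top face of the tag of mount_middle (aluminium plate with a flat lip on top, 16 mm along the mount's x, 36 mm along its y; top 56 mm above the bench when up, 38 mm when down; holder's rim at 30 mm); moves with the tag.
- mount_right: One of three look-alike spring feet bolted to the bench: aluminium plate 130 x 64 x 8 mm with a black spring pad at one end, a tag in a grey holder at the other. Origin: centre of the plate's underside; z up; x runs from tag end to pad end. Pad axis at x = +34 mm, tag at x = -36 mm. This is the one on the robot's right, y about -0.21 m.
- pad_right (a joint): How far the pad of mount_right is pressed down, m: 0 up, 0.016 at its stop. It springs back when let go. The springs differ: fully down takes roughly 4 N on the softest, 8 N on the next and 14 N on the stiffest; at 3 mm roughly 1, 2 and 4 N. Which foot has which spring changes and cannot be seen.
- pad_right_top (a point): Centre of the top face of the pad of mount_right (round black rubber, 42 mm across, flat top 38 mm across, 18 mm thick, top 64 mm above the bench when up); moves with the pad.
- tag_right (a joint): How far the tag of mount_right is pushed down into its holder, m: 0 up, 0.018 fully down. It slides straight down against about 3 N of friction and stays where it is left, with no way to raise it. Only the softest foot's tag goes fully down; on the other two a hidden catch stops it at 0.010.
- tag_right_top (a point): Centre of the top face of the tag of mount_right (aluminium plate with a flat lip on top, 16 mm along the mount's x, 36 mm along its y; top 56 mm above the bench when up, 38 mm when down; holder's rim at 30 mm); moves with the tag.
- vial: Small amber glass jar with a white cap, 24 mm across, 55 mm tall, standing between the left and the middle foot. Loose; to be left alone. Origin: centre of its underside.
- weight: Brass 100 g weight, 24 mm across, 40 mm tall, standing between the left and the middle foot, farther out than the jar. Loose; to be left alone. Origin: centre of its underside.
- objective: Steel microscope objective, 24 mm across, 42 mm tall, standing between the middle and the right foot. Loose; to be left alone. Origin: centre of its underside.
- eyecap: Black eyepiece, 26 mm across, 30 mm tall, standing between the middle and the right foot, farther out than the objective. Loose; to be left alone. Origin: centre of its underside.

How it is judged (in metres and radians):
On the way, in this order (a step that is already met when the one before it is completed fails the run):
1. the left foot's pad is pressed down by more than 3 mm (value of joint pad_left above 0.003 m), for 0.1 s.
2. the middle foot's pad is pressed down by more than 3 mm (value of joint pad_middle above 0.003 m), for 0.1 s.
3. the right foot's pad is pressed down by more than 3 mm (value of joint pad_right above 0.003 m), for 0.1 s.
4. then the softest foot's tag is pushed fully down (over 15 of 18 mm; the other feet's tags stop at 10), the other two being up (((value of joint tag_left above 0.015 m and value of joint each of tag_middle, tag_right below 0.004 m) or (value of joint tag_middle above 0.015 m and value of joint each of tag_left, tag_right below 0.004 m) or (value of joint tag_right above 0.015 m and value of joint each of tag_left, tag_middle below 0.004 m))), for 0.1 s.
At the end, for the whole second after the job is handed in: The softest foot's tag is down by more than 15 mm of its 18, the other two tags are within 4 mm of fully up, all three pads are up again, and the jar, the weight, the objective and the eyepiece are each within 25 mm of where it stood (((value of joint tag_left above 0.015 m and value of joint each of tag_middle, tag_right below 0.004 m) or (value of joint tag_middle above 0.015 m and value of joint each of tag_left, tag_right below 0.004 m) or (value of joint tag_right above 0.015 m and value of joint each of tag_left, tag_middle below 0.004 m)) and value of joint each of pad_left, pad_middle, pad_right below 0.002 m and distance of each of vial, weight, objective, eyecap from where it was at the start of the episode below 0.025 m); the robot touches nothing.
It fails at once if a second tag is pushed down (two tags over 6 mm) (value of joint each of tag_left, tag_middle above 0.006 m or value of joint each of tag_middle, tag_right above 0.006 m or value of joint each of tag_right, tag_left above 0.006 m).
It fails at once if one of the small things among the feet is lifted, carried or shoved by more than 25 mm (distance of any of vial, weight, objective, eyecap from where it was at the start of the episode above 0.025 m).
It also fails if it takes over 56 s, if anything falls off the work surface, if the arm or the gripper's body presses on something with over 40 N, if the wrist force passes 120 N, or if a joint passes its speed limit or range.

## Robot

A 6-joint arm with a two-finger parallel gripper is mounted at the origin on the work surface. World frame = base frame: x ahead of the robot, y to its left, z up, the work surface at z = 0. Lengths are in m, angles in degrees, forces in N, time in s.
With the tool pointing down it reaches from about 0.4 to 0.825 m from the base axis. Payload 7 kg.
Tool frame: the origin (TCP) lies on the centre line of the jaws, within the pads' length; the fingertips stand 19 mm ahead of it and the grasp point (between the pads) is the TCP; z points along the fingers, y is the line along which they close (so a half turn about z gives the same grasp; the last joint's range is limited). The gripper opens to 88 mm and grips with 3 to 60 N. Pads are 19 mm wide; open, the fingers measure 130 mm over their backs; the gripper's body (78 mm by 193 mm) begins 47 mm behind the grasp point.
Start: joints at [87.554, 20.546, 0.682, 0, -70.136, -16.507], TCP at [0.219, 0.638, 0.246] pointing down, gripper open.
Joint ranges: [-176.03, 176.03], [-82.01, 121.73], [-58.28, 71.71], [-173.87, 95.51], [-174.79, -0.11], [-173.66, 173.66]. Speed limits (degrees/s): [136.94, 136.94, 172.46, 180, 180, 180].

## Interface

Orientations are given as [roll, pitch, yaw] about the fixed x, y, z axes, in that order (R = Rz(yaw) Ry(pitch) Rx(roll)).
In Python, from plant import get_state, capture, close_job gives the robot as it stands.
- The arm moves only by the tool apply_moves, never from a script. Its argument "targets" is a list of rows, each a list of 7 numbers: the opening, from 0 (shut) to 1 (fully open), then the shift along the tool's x, y, z normalised to -1 to 1, where 1 is 1000 mm, then the turn, a rotation vector about the tool's x, y, z normalised to -1 to 1, where 1 is 90 degrees. In form: [[claw, tx, ty, tz, ax, ay, az], ...]. A call has 1 to 20 rows; each row shifts and turns the commanded pose from where the row before left it, along the tool's axes as they then stand; what a row does not reach is not made up. A row lasts 1/12 s, in which the tool goes at most 41.7 mm and 7.16 degrees, less where a joint would pass 70% of its speed; a pose out of reach is approached as far as the arm can. A call with a number of a shift or a turn outside -1 to 1 is refused whole. A call with a gripper value outside its range is refused whole. The fingers move at their own pace and stop on an object; "newtons" is the grip in N (left out, the last holds). Time passes only in rows, so rows that do not move let the fingers close. It gives the time, the measured TCP pose, the force, the opening and the grip force at its end, in the units of the state.
- get_state(): the state, without advancing time (a new reading comes with each control period).
- capture(name): name is "side" or "top"; returns a dict with "frame" (400x640x3 uint8, red, green, blue), "range_z" (400x640 float32, m along the optical axis (not along the pixel's ray), 0 where there is no reading), "camera_matrix" (3x3 intrinsics, pixels), "T" (4x4, takes a point from camera to world coordinates). Camera axes: x right, y down, z forward; pixel columns grow to the right and rows downward; lengths in m; the calibration is good to about 2 mm. A picture is of the moment at which its call begins.
- close_job(): hands the job in; it is judged then, once.
The state is a dict: "time_s": time; "joints": joint angles; "qd": joint speeds; "joint_torque": joint torques, N m; "tcp_pos": TCP position; "eef_rot": TCP orientation; "contact_force": force on the tool from outside, world axes, zero at the start; "moment": the same for the moment, N m; "gripper_width": finger opening in m; "gripper_force": force on a finger pad.
Only numpy, scipy, OpenCV 4.12 (cv2) and the standard library are available. Lean on these libraries where they do the work, as an engineer would, in place of code of your own. Each camera call takes 0.05 s, during which the arm holds its last target. There are 200 camera calls.

## Working session

There is one attempt and no reset: what is moved stays moved. The work goes in short steps, Python scripts to look and compute and a tool call to move; the robot and the scene stay as the last step left them, time stands still between calls to the robot, and variables do not carry over. Pictures are saved under pics/ and viewed, at most 10 in all, crops included, and the job is handed in when it is done.

Besides the shell and the picture viewer there is one more tool, called after ">>>" as a command line: name --pt "numbers of a row" for each row, then --argument value for the rest. apply_moves: Moves the arm, as the interface text tells. Scaled input: -1 to 1 covers 1000 mm each way for a shift and 90 degrees each way for a turn. Its arguments: {"type":"object","properties":{"targets":{"type":"array","items":{"type":"array","items":{"type":"number"}}},"newtons":{"type":"number"}},"required":["targets"]}

```bash
mkdir -p pics; python3 - <<'E'
from plant import *
import cv2,numpy as np
s=get_state();print({k:np.round(v,3) for k,v in s.items()})
for n in("top","side"):
    c=capture(n);np.savez(n+".npz",**c);cv2.imwrite(f"pics/{n}0.png",c["frame"][...,::-1]);print(c["T"].round(3),c["camera_matrix"])
E
```

```text
{'time_s': np.float64(0.0), 'joints': array([ 8.7552e+01,  2.0593e+01,  6.3400e-01, -2.1000e-02, -7.0137e+01,
       -1.6508e+01]), 'qd': array([-0.071, -0.03 , -0.014, -0.092, -0.053,  0.07 ]), 'joint_torque': array([ 1.0000e-03, -5.8272e+01,  2.9305e+01,  6.9970e+00,  7.0000e-03,
       -0.0000e+00]), 'tcp_pos': array([0.219, 0.638, 0.245]), 'eef_rot': array([ 1.79902e+02, -9.00000e-03, -1.89630e+01]), 'contact_force': array([-0.257, -0.603, -0.57 ]), 'moment': array([0.002, 0.037, 0.002]), 'gripper_force': np.float64(0.0), 'gripper_width': np.float64(0.088)}
[[-0.012 -0.996  0.094  0.469]
 [-1.     0.014  0.024 -0.008]
 [-0.025 -0.093 -0.995  1.122]
 [ 0.     0.     0.     1.   ]] [[508.82191695   0.         324.93290477]
 [  0.         508.82191695 191.44119005]
 [  0.           0.           1.        ]]
[[ 0.816 -0.347  0.463  0.253]
 [-0.579 -0.495  0.648 -0.423]
 [ 0.004 -0.796 -0.605  0.46 ]
 [ 0.     0.     0.     1.   ]] [[395.08588935   0.         318.39429028]
 [  0.         395.08588935 196.28755893]
 [  0.           0.           1.        ]]
```

View pics/top0.png

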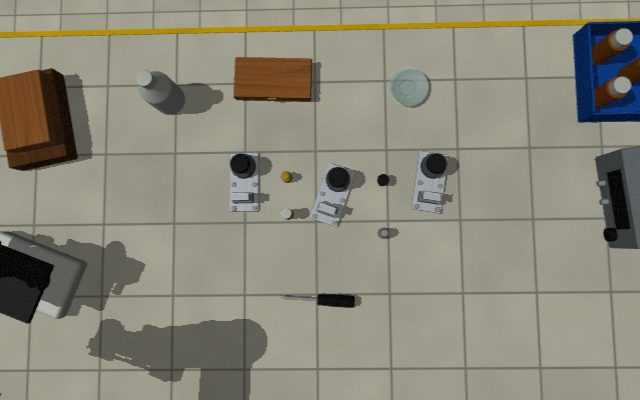

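View pics/side0.png

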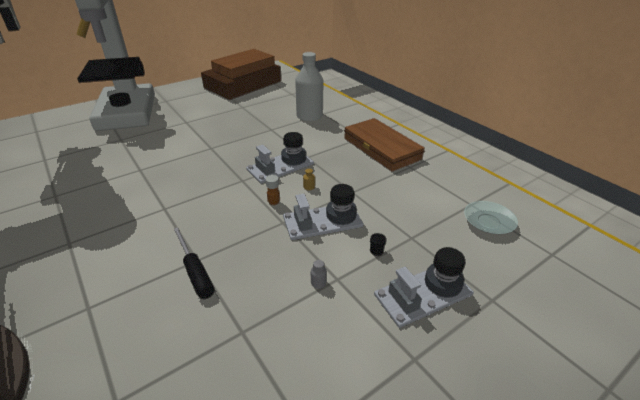

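The top view shows pads at about (242,165), (338,179), (434,164) and tag lips at about (241,197), (327,209), (431,196). The jar and weight are at (286,213) and (287,176), and the objective and eyepiece at (384,232) and (383,180). The side view matches this, and there is a tall bottle and a microscope on the left.

```bash
python3 - <<'E'
import cv2,numpy as np
P={}
for n in("top","side"):
    c=np.load(n+".npz");K,T,d=c["camera_matrix"],c["T"],c["range_z"]
    v,u=np.mgrid[:400,:640]
    p=np.stack([(u-K[0,2])/K[0,0]*d,(v-K[1,2])/K[1,1]*d,d],-1)@T[:3,:3].T+T[:3,3]
    P[n]=p;p[d==0]=np.nan;g=c["frame"].max(-1)
    if n=="top":
        print("plane z near feet",np.nanmedian(p[230:260,150:280,2]))
        for nm,(a,b) in {"scope":((0,90),(230,330)),"bottle":((130,185),(65,115)),"box":((230,320),(55,105))}.items():
            q=p[b[0]:b[1],a[0]:a[1]].reshape(-1,3);h=q[q[:,2]>.03];print(nm,np.nanmin(h,0).round(3),np.nanmax(h,0).round(3))
    for nm,y0 in(("L",.21),("M",0),("R",-.21)):
        near=(abs(p[...,1]-y0)<.09)&(p[...,0]>.35)&(p[...,0]<.6)
        m=near&(p[...,2]>.055)&(p[...,2]<.075)&(g<70)
        m=cv2.morphologyEx(m.astype(np.uint8),cv2.MORPH_OPEN,np.ones((3,3)))>0
        # largest comp
        k,l,st,ce=cv2.connectedComponentsWithStats(m.astype(np.uint8));i=1+st[1:,4].argmax();m=l==i
        q=p[m];pad=(q.min(0)+q.max(0))/2
        t=near&(p[...,2]>.050)&(p[...,2]<.062)&(g>90)&(np.hypot(p[...,0]-pad[0],p[...,1]-pad[1])<.09)&(np.hypot(p[...,0]-pad[0],p[...,1]-pad[1])>.05)
        k,l,st,ce=cv2.connectedComponentsWithStats(t.astype(np.uint8));i=1+st[1:,4].argmax();t=l==i
        q2=p[t];r=cv2.minAreaRect((q2[:,:2]*1000).astype(np.float32))
        tag=np.r_[np.array(r[0])/1000,np.median(q2[:,2])]
        dd=pad-tag
        print(n,nm,"pad",pad.round(4),np.ptp(q,0).round(3),m.sum(),"tag",tag.round(4),np.round(r[1],1),t.sum(),"dist",np.hypot(*dd[:2]).round(4),"yaw",np.degrees(np.arctan2(dd[1],dd[0])).round(1))
E
```

```text
plane z near feet 0.00019355722283931343
scope [0.309 0.545 0.03 ] [0.496 0.722 0.137]
bottle [0.752 0.333 0.03 ] [0.823 0.403 0.164]
box [0.776 0.048 0.03 ] [0.874 0.219 0.04 ]Traceback (most recent call last):
  File "<stdin>", line 17, in <module>
ValueError: attempt to get argmax of an empty sequence
```

```bash
cat > m.py <<'E'
import cv2,numpy as np
def run(names=("top","side")):
  for n in names:
    c=np.load(n+".npz");K,T,d=c["camera_matrix"],c["T"],c["range_z"]
    v,u=np.mgrid[:400,:640]
    p=np.stack([(u-K[0,2])/K[0,0]*d,(v-K[1,2])/K[1,1]*d,d],-1)@T[:3,:3].T+T[:3,3]
    p[d==0]=np.nan;g=c["frame"].max(-1)
    for nm,y0 in(("L",.21),("M",0),("R",-.21)):
        near=(abs(p[...,1]-y0)<.09)&(p[...,0]>.42)&(p[...,0]<.75)
        def big(m):
            k,l,st,ce=cv2.connectedComponentsWithStats(m.astype(np.uint8))
            return l==1+st[1:,4].argmax() if k>1 else None
        m=big(near&(p[...,2]>.058)&(p[...,2]<.075)&(g<90))
        if m is None: print(n,nm,"no pad");continue
        q=p[m];pad=(q.min(0)+q.max(0))/2;r=np.hypot(p[...,0]-pad[0],p[...,1]-pad[1])
        t=big(near&(p[...,2]>.033)&(p[...,2]<.064)&(g>90)&(r<.09)&(r>.05))
        if t is None: print(n,nm,pad,"no tag");continue
        q2=p[t];q2=q2[q2[:,2]>np.percentile(q2[:,2],90)-.004];R=cv2.minAreaRect((q2[:,:2]*1000).astype(np.float32))
        tag=np.r_[np.array(R[0])/1000,np.median(q2[:,2])];D=pad-tag
        print(n,nm,"pad",pad.round(4),np.ptp(q,0).round(3),m.sum(),"tag",tag.round(4),np.round(R[1],1),len(q2),"dist",np.hypot(*D[:2]).round(4),"yaw",np.degrees(np.arctan2(D[1],D[0])).round(1))
E
python3 -c "import m;m.run()"
```

```text
top L pad [0.6318 0.1984 0.0636] [0.039 0.038 0.011] 279 tag [0.5623 0.1994 0.0566] [34.4 13.1] 95 dist 0.0696 yaw -0.8
top M pad [ 0.5989 -0.0078  0.0638] [0.038 0.038 0.011] 293 tag [0.534  0.0157 0.0569] [35.6 15.8] 110 dist 0.069 yaw -19.9
top R pad [ 0.6266 -0.2149  0.0636] [0.041 0.038 0.011] 299 tag [ 0.5572 -0.2042  0.0569] [35.7 15.3] 105 dist 0.0702 yaw -8.7
side L pad [0.63   0.1973 0.0627] [0.039 0.039 0.009] 200 tag [0.5616 0.1984 0.0572] [16.  37.4] 91 dist 0.0684 yaw -0.9
side M pad [ 0.5968 -0.01    0.0629] [0.038 0.04  0.009] 335 tag [0.5321 0.014  0.0576] [37.5 16.2] 144 dist 0.0689 yaw -20.4
side R pad [ 0.6238 -0.2162  0.0631] [0.039 0.041 0.01 ] 579 tag [ 0.5563 -0.2045  0.0574] [36.5 16.9] 279 dist 0.0685 yaw -9.8
```

```bash
python3 - <<'E'
import numpy as np
c=np.load("side.npz");K,T,d=c["camera_matrix"],c["T"],c["range_z"]
for u,v in[(5,15),(95,5),(110,20),(120,45),(85,30),(98,30),(110,70),(140,65)]:
    z=d[v,u];print(u,v,(T[:3,:3]@[(u-K[0,2])/K[0,0]*z,(v-K[1,2])/K[1,1]*z,z]+T[:3,3]).round(3))
E
```

```text
5 15 [0.233 0.677 0.26 ]
95 5 [0.398 0.614 0.271]
110 20 [0.432 0.694 0.221]
120 45 [0.439 0.699 0.16 ]
85 30 [0.364 0.616 0.224]
98 30 [0.39  0.622 0.219]
110 70 [0.387 0.607 0.133]
140 65 [0.472 0.694 0.104]
```

>>> apply_moves --pt "0 0.0145 0.0265 0 0 0 0" --pt "0 0.0145 0.0265 0 0 0 0" --pt "0 0.0145 0.0265 0 0 0 0" --pt "0 0.0145 0.0265 0 0 0 0" --pt "0 0.0145 0.0265 0 0 0 0" --pt "0 0.0145 0.0265 0 0 0 0" --pt "0 0.0145 0.0265 0 0 0 0" --pt "0 0.0145 0.0265 0 0 0 0" --pt "0 0.0286 0.01 0 0 0 0" --pt "0 0.0286 0.01 0 0 0 0" --pt "0 0.0286 0.01 0 0 0 0" --pt "0 0.0286 0.01 0 0 0 0" --pt "0 0.0286 0.01 0 0 0 0" --pt "0 0.0286 0.01 0 0 0 0" --pt "0 0.0286 0.01 0 0 0 0" --pt "0 0.0286 0.01 0 0 0 0" --newtons 10

```text
time_s: 1.43
tcp_pos: [0.4514, 0.2489, 0.2454]
eef_rot: [180.0, 0.0, -19.0]
contact_force: [-0.8, 0.4, 0.4]
gripper_width: 0.0002
gripper_force: 0.0
```

>>> apply_moves --pt "0 0.0311 -0.0017 0.02 0 0 0" --pt "0 0.0311 -0.0017 0.02 0 0 0" --pt "0 0.0311 -0.0017 0.02 0 0 0" --pt "0 0.0311 -0.0017 0.025 0 0 0" --pt "0 0.0311 -0.0017 0.025 0 0 0" --pt "0 0.0311 -0.0017 0.025 0 0 0" --pt "0 0 0 0 0 0 0" --pt "0 0 0 0 0 0 0" --pt "0 0 0 0 0 0 0"

```text
time_s: 2.18
tcp_pos: [0.6301, 0.199, 0.1101]
eef_rot: [179.9, 0.0, -19.0]
contact_force: [0.4, -0.3, 0.7]
gripper_width: 0.0003
gripper_force: 0.0
```

>>> apply_moves --pt "0 0 0 0.012 0 0 0" --pt "0 0 0 0.008 0 0 0" --pt "0 0 0 0.004 0 0 0" --pt "0 0 0 0.003 0 0 0" --pt "0 0 0 0.002 0 0 0" --pt "0 0 0 0.002 0 0 0" --pt "0 0 0 0.002 0 0 0" --pt "0 0 0 0.002 0 0 0" --pt "0 0 0 0.002 0 0 0" --pt "0 0 0 0 0 0 0" --pt "0 0 0 0 0 0 0" --pt "0 0 0 0 0 0 0" --pt "0 0 0 0 0 0 0"

```text
time_s: 3.27
tcp_pos: [0.6301, 0.1995, 0.0745]
eef_rot: [-180.0, -0.0, -18.9]
contact_force: [-4.6, 0.9, 8.9]
gripper_width: 0.0005
gripper_force: 4.0
```

```bash
cat > f.py <<'E'
from plant import *
import numpy as np
s=[get_state() for _ in range(1)];print(s[0]["tcp_pos"].round(4) if hasattr(s[0]["tcp_pos"],"round") else s[0]["tcp_pos"],s[0]["contact_force"],s[0]["moment"])
E
python3 f.py
```

```text
[0.6301 0.1995 0.0745] [-4.62335227  0.89823369  8.88561407] [ 0.42012287  2.00270671 -0.06281819]
```

>>> apply_moves --pt "0 0 0 0 0 0 0" --pt "0 0 0 0 0 0 0" --pt "0 0 0 -0.017 0 0 0" --pt "0 0 0 -0.02 0 0 0" --pt "0 0 0 0 0 0 0" --pt "0 0.0063 0.0346 0 0 0 0" --pt "0 0.0063 0.0346 0 0 0 0" --pt "0 0.0063 0.0346 0 0 0 0" --pt "0 0.0063 0.0346 0 0 0 0" --pt "0 0.0063 0.0346 0 0 0 0" --pt "0 0.0063 0.0346 0 0 0 0" --pt "0 0 0 0 0 0 0" --pt "0 0 0 0 0 0 0" --pt "0 0 0 0 0 0 0"

```text
time_s: 4.43
tcp_pos: [0.599, -0.0096, 0.1107]
eef_rot: [-180.0, -0.0, -19.0]
contact_force: [-0.4, 0.4, 0.5]
gripper_width: 0.0005
gripper_force: 0.0
```

>>> apply_moves --pt "0 0 0 0.012 0 0 0" --pt "0 0 0 0.008 0 0 0" --pt "0 0 0 0.004 0 0 0" --pt "0 0 0 0.003 0 0 0" --pt "0 0 0 0.002 0 0 0" --pt "0 0 0 0.002 0 0 0" --pt "0 0 0 0.002 0 0 0" --pt "0 0 0 0.002 0 0 0" --pt "0 0 0 0.002 0 0 0" --pt "0 0 0 0 0 0 0" --pt "0 0 0 0 0 0 0" --pt "0 0 0 0 0 0 0" --pt "0 0 0 0 0 0 0"

```text
time_s: 5.52
tcp_pos: [0.5989, -0.0093, 0.0739]
eef_rot: [-180.0, -0.0, -19.0]
contact_force: [-1.0, 1.8, 2.5]
gripper_width: 0.0003
gripper_force: 1.1
```

>>> apply_moves --pt "0 0 0 0 0 0 0" --pt "0 0 0 -0.017 0 0 0" --pt "0 0 0 -0.02 0 0 0" --pt "0 0 0 0 0 0 0" --pt "0 0.0153 0.031 0 0 0 0" --pt "0 0.0153 0.031 0 0 0 0" --pt "0 0.0153 0.031 0 0 0 0" --pt "0 0.0153 0.031 0 0 0 0" --pt "0 0.0153 0.031 0 0 0 0" --pt "0 0.0153 0.031 0 0 0 0" --pt "0 0 0 0 0 0 0" --pt "0 0 0 0 0 0 0" --pt "0 0 0 0 0 0 0"

```text
time_s: 6.6
tcp_pos: [0.6245, -0.2154, 0.1099]
eef_rot: [180.0, 0.1, -19.0]
contact_force: [0.7, -0.0, 0.2]
gripper_width: 0.0007
gripper_force: 0.0
```

>>> apply_moves --pt "0 0 0 0.012 0 0 0" --pt "0 0 0 0.008 0 0 0" --pt "0 0 0 0.004 0 0 0" --pt "0 0 0 0.003 0 0 0" --pt "0 0 0 0.002 0 0 0" --pt "0 0 0 0.002 0 0 0" --pt "0 0 0 0.002 0 0 0" --pt "0 0 0 0.002 0 0 0" --pt "0 0 0 0.002 0 0 0" --pt "0 0 0 0 0 0 0" --pt "0 0 0 0 0 0 0" --pt "0 0 0 0 0 0 0" --pt "0 0 0 0 0 0 0"

```text
time_s: 7.68
tcp_pos: [0.6253, -0.215, 0.0739]
eef_rot: [-180.0, -0.0, -18.9]
contact_force: [0.3, 3.4, 4.1]
gripper_width: 0.0004
gripper_force: 2.3
```

Readings at about 9 mm are 8.9 N left, 2.5 N middle and 4.1 N right. The middle looks softest, so I'll press deeper on the right to confirm.

>>> apply_moves --pt "0 0 0 0.002 0 0 0" --pt "0 0 0 0.002 0 0 0" --pt "0 0 0 0 0 0 0" --pt "0 0 0 0 0 0 0" --pt "0 0 0 0 0 0 0" --pt "0 0 0 0 0 0 0"

```text
time_s: 8.18
tcp_pos: [0.6253, -0.2151, 0.07]
eef_rot: [-180.0, -0.0, -18.9]
contact_force: [-1.8, 3.2, 6.3]
gripper_width: 0.0002
gripper_force: 3.2
```

>>> apply_moves --pt "0 0 0 -0.02 0 0 0" --pt "0 0 0 -0.021 0 0 0" --pt "0 0 0 0 0 0 0" --pt "0 -0.0153 -0.031 0 0 0 0" --pt "0 -0.0153 -0.031 0 0 0 0" --pt "0 -0.0153 -0.031 0 0 0 0" --pt "0 -0.0153 -0.031 0 0 0 0" --pt "0 -0.0153 -0.031 0 0 0 0" --pt "0 -0.0153 -0.031 0 0 0 0" --pt "0 0 0 0 0 0 0" --pt "0 0 0 0 0 0 0" --pt "0 0 0 0 0 0 0"

```text
time_s: 9.18
tcp_pos: [0.5987, -0.0094, 0.1104]
eef_rot: [180.0, -0.0, -18.9]
contact_force: [-0.8, 0.0, 0.7]
gripper_width: 0.0008
gripper_force: 0.0
```

>>> apply_moves --pt "0 0 0 0.012 0 0 0" --pt "0 0 0 0.008 0 0 0" --pt "0 0 0 0.004 0 0 0" --pt "0 0 0 0.003 0 0 0" --pt "0 0 0 0.003 0 0 0" --pt "0 0 0 0.003 0 0 0" --pt "0 0 0 0.003 0 0 0" --pt "0 0 0 0.003 0 0 0" --pt "0 0 0 0.002 0 0 0" --pt "0 0 0 0 0 0 0" --pt "0 0 0 0 0 0 0" --pt "0 0 0 0 0 0 0" --pt "0 0 0 0 0 0 0"

```text
time_s: 10.27
tcp_pos: [0.5988, -0.0094, 0.0699]
eef_rot: [-180.0, -0.0, -18.9]
contact_force: [0.1, -1.3, 2.6]
gripper_width: 0.0004
gripper_force: 1.5
```

The 13 mm readings (2.6 N middle, 6.3 N right) confirm the middle foot is softest. Next is its tag.

>>> apply_moves --pt "0 0 0 -0.02 0 0 0" --pt "0 0 0 -0.021 0 0 0" --pt "0 0 0 0 0 0 0" --pt "0 -0.0235 -0.0006 0 0 0 0" --pt "0 -0.0235 -0.0006 0 0 0 0" --pt "0 -0.0235 -0.0006 0 0 0 0" --pt "0 0 0 0 0 0 0" --pt "0 0 0 0 0 0 0" --pt "0 0 0 0.015 0 0 0" --pt "0 0 0 0.01 0 0 0" --pt "0 0 0 0.006 0 0 0" --pt "0 0 0 0.004 0 0 0" --pt "0 0 0 0.003 0 0 0" --pt "0 0 0 0.003 0 0 0" --pt "0 0 0 0 0 0 0" --pt "0 0 0 0 0 0 0"

```text
time_s: 11.6
tcp_pos: [0.5329, 0.0152, 0.0696]
eef_rot: [-180.0, -0.0, -19.0]
contact_force: [0.3, 0.0, 0.3]
gripper_width: 0.0005
gripper_force: 0.0
```

>>> apply_moves --pt "0 0 0 0.002 0 0 0" --pt "0 0 0 0.002 0 0 0" --pt "0 0 0 0.002 0 0 0"

```text
time_s: 11.85
tcp_pos: [0.5332, 0.0154, 0.0639]
eef_rot: [-180.0, -0.1, -18.9]
contact_force: [0.5, -0.3, 4.3]
gripper_width: 0.0006
gripper_force: 1.4
```

>>> apply_moves --pt "0 0 0 0.002 0 0 0" --pt "0 0 0 0.002 0 0 0" --pt "0 0 0 0.002 0 0 0" --pt "0 0 0 0.001 0 0 0" --pt "0 0 0 0 0 0 0" --pt "0 0 0 0 0 0 0"

```text
time_s: 12.35
tcp_pos: [0.5332, 0.0154, 0.0572]
eef_rot: [-180.0, -0.1, -18.9]
contact_force: [-0.4, -0.1, 8.4]
gripper_width: 0.0002
gripper_force: 4.4
```

>>> apply_moves --pt "0 0 0 -0.01 0 0 0" --pt "0 0 0 -0.02 0 0 0" --pt "0 0 0 -0.035 0 0 0" --pt "0 0 0 -0.035 0 0 0" --pt "0 0 0 -0.035 0 0 0" --pt "0 -0.025 0 -0.02 0 0 0" --pt "0 -0.025 0 -0.02 0 0 0" --pt "0 -0.025 0 0 0 0 0" --pt "0 -0.02 0 0 0 0 0" --pt "0 0 0 0 0 0 0" --pt "0 0 0 0 0 0 0" --pt "0 0 0 0 0 0 0"

```text
time_s: 13.35
tcp_pos: [0.4427, 0.0461, 0.2318]
eef_rot: [-180.0, -0.0, -18.9]
contact_force: [-0.4, -0.5, 0.8]
gripper_width: 0.0007
gripper_force: 0.0
```

```bash
python3 - <<'E'
from plant import *
import cv2,numpy as np,m
for n in("top","side"):
    c=capture(n);np.savez(n+".npz",**c);cv2.imwrite(f"pics/{n}1.png",c["frame"][...,::-1])
m.run()
E
```

```text
top L pad [0.6315 0.1982 0.0638] [0.039 0.038 0.011] 282 tag [0.5622 0.1993 0.0571] [34.6 13.1] 83 dist 0.0694 yaw -0.9
top M pad [ 0.599  -0.0078  0.0642] [0.039 0.038 0.012] 290 tag [0.5335 0.0157 0.0391] [34.9 15.6] 94 dist 0.0696 yaw -19.8
top R pad [ 0.6264 -0.2146  0.0649] [0.041 0.039 0.014] 300 tag [ 0.5571 -0.2039  0.0572] [36.7 16.2] 100 dist 0.0701 yaw -8.9
side L pad [0.6296 0.1966 0.0626] [0.039 0.04  0.009] 196 tag [0.5612 0.1986 0.0576] [16.1 36.2] 87 dist 0.0684 yaw -1.7
side M pad [ 0.5972 -0.0097  0.0626] [0.038 0.04  0.009] 334 tag [0.5326 0.0147 0.0395] [36.9 15.9] 139 dist 0.069 yaw -20.7
side R pad [ 0.6245 -0.2161  0.0629] [0.041 0.042 0.01 ] 584 tag [ 0.556  -0.2045  0.0574] [36.7 16.4] 279 dist 0.0695 yaw -9.6
```

View pics/side1.png

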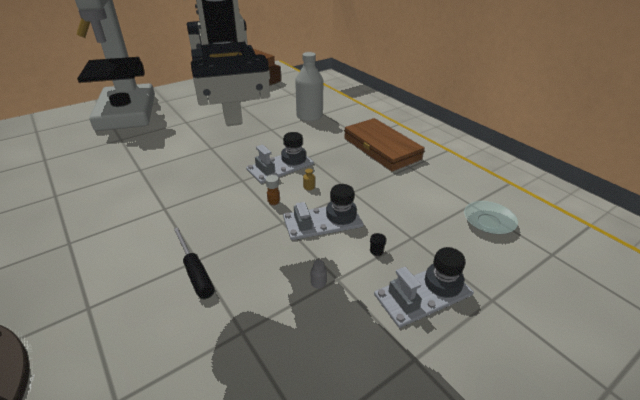

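The middle tag at (303,215) is down to 39 mm, about 18 mm of travel. The other two tags are up at 57 mm and all three pads are up. The small things at (273,190), (309,180), (319,273) and (378,244) have not moved, and the arm is clear.

```bash
python3 -c "
from plant import *
print(close_job())"
```

```text
the job is handed in; nothing more can be done
None
```

I pressed the pads left, middle, then right, and the middle foot was softest (about 2.5 N at 9 mm, against 8.9 N left and 4.1 N right); its tag is fully down, the other two tags and all pads are up, the small things are untouched, and the job is handed in with no verdict returned.

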